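# Hang the drying shelf on the middle rung

### The arm

A 7-joint arm with a two-finger parallel gripper is mounted at the origin on a cart in front of the work surface, level with it; the furniture and walls round the work are solid. World frame = base frame: x ahead of the robot, y to its left, z up, the work surface at z = 0. Lengths are in mm, angles in rad, forces in N, time in s.
With the tool pointing down it reaches from about 400 to 900 mm from the base axis. Payload 5.5 kg.
Tool frame: the origin (TCP) lies at the very end of the fingers, on their centre line; the grasp point (between the pads) lies 19 mm behind it (grasp_offset is the distance from the TCP to the grasp point, in mm); z points along the fingers, y is the direction in which the jaws open and shut (so a half turn about z gives the same grasp; the last joint's range is limited). The gripper opens to 85 mm and grips with 20 to 120 N. Pads are 22 mm wide; open, the fingers measure 114 mm over their backs; the gripper's body (76 mm by 85 mm) begins 54 mm behind the grasp point. The pads swing forward as they close: fully open they stand 13 mm farther back than shut.
Start: joints at [-0.997, 0.501, -0.427, 1.55, 0.221, 1.138, -0.21], TCP at [198.745, 618.87, 231.31] pointing down, gripper open.
Joint ranges: [-2.88, 2.88], [-0.31, 2.03], [-1.54, 1.56], [0.2, 2.42], [-1.41, 4.55], [0.19, 2.02], [-2.57, 2.57]. Speed limits (rad/s): [2.57, 2.57, 3.14, 3.14, 3.14, 3.14, 3.14].

### API

Orientations are given as a rotation vector (axis times angle).
In Python, from rig import * gives the robot as it stands.
- The arm moves only by the tool drive_tool, never from a script. Its argument "series" is a list of rows, each a list of 3 entries, a list of its own where there are three numbers: the turn, a rotation vector about the tool's x, y, z in degrees, then the shift along the tool's x, y, z in m, then the opening, from 0 (shut) to 1 (fully open). In form: [[[rx, ry, rz], [tx, ty, tz], fingers], ...]. A call has 1 to 20 rows; each row is the pose to reach, as a shift and turn from the pose measured when the call began, along the tool's axes at that moment; what a row does not reach only later rows make up. A row lasts 1/12 s, in which the tool goes at most 41.7 mm and 7.16 degrees, less where a joint would pass 70% of its speed; a pose out of reach is approached as far as the arm can. A call with a gripper value outside its range is refused whole. The fingers move at their own pace and stop on an object; the grip force is fixed at half the most. Time passes only in rows, so rows that repeat a pose let the fingers close. It gives the time, the measured TCP pose, the force and the opening at its end, in the units of the state.
- sense(): the state, without advancing time (a new reading comes with each control period).
- read_camera(name): name is "side" or "top"; returns the picture (384x512x3 uint8, red, green, blue); there is no depth.
- camera_params(name): a dict with "fov_y" (degrees; the focal length in pixels is half the picture's height over the tangent of half this angle, whatever the lens; pixels are square), "cx", "cy" (the principal point, pixels), "R" (3x3) and "t" (3): a world point X has camera coordinates R X + t. Camera axes: x right, y down, z forward; pixel columns grow to the right and rows downward; lengths in mm; the calibration is good to about 2 mm. A picture is of the moment at which its call begins. camera_params takes no time and is no camera call.
- hand_in(): hands the job in, once; it reports no verdict.
The state is a dict: "clock": time; "joints": joint angles; "joint_velocities": joint speeds; "joint_torque": joint torques, N m; "position": TCP position; "eef_rot": TCP orientation; "wrist_force": force on the tool from outside, world axes, zero at the start; "wrist_torque": the same for the moment, N m; "grip_width": finger opening in mm.
Only numpy, scipy, OpenCV 4.12 (cv2) and the standard library are available. Lean on these libraries where they do the work, as an engineer would, in place of code of your own. Each camera call takes 0.05 s, during which the arm holds its last target.

### The job

Lift the small drying shelf by the wooden tab at its front until its gravity pawl has clicked up past the middle one of the ladder's three rungs (but not past the top one), then lower it gently, feeling for the contact, until the pawl hangs on the middle rung, and let go. Do not let the shelf drop onto a rung or press it down hard on one (never more than about 20 N), and leave the cup, the jar and the bowl that stand round it where they are.

Things in the scene. Friction and masses are not known exactly. Their poses are not given: they have to be found in the camera images.
- stand: Fixed stand: foot board 240x170x18 mm; origin under its centre on the table, z up, front is -x. At x = +60 mm a ladder 0.31 m high: two wooden rails at y = +-45 mm, three steel rungs (10 mm thick, along y), axes nominally 135, 195, 255 mm above the table. The ladder as a whole is clamped up to 18 mm higher or lower than that; this offset is not measured and must be felt or seen.
- lift_shelf: Drying shelf, plywood board 145x140x12 mm with a wooden tab at its front, guided by the rails so that it slides only straight up and down (little friction, 0.6 to 0.95 kg). Origin on its underside above the stand's origin, 45 mm above the table at the start; axes as the stand's. Only the pawl on a rung, two rubber rests on the foot board or a grip hold it up.
- tab (a point): Grip point in the shelf's wooden tab, an upright block 16 mm thick (shelf's y), 40 mm long (x), standing 58 mm above the board. The point is mid-thickness, 18 mm below the tab's top, 40 mm above the board, 75 mm in front of the stand's origin, 97 mm above the table at the start. Pinch it from above across the 16 mm; over 50 mm are free on both sides.
- shelf_rise (a joint): Height of the shelf above its lowest position, m: 0 at the start, at most 0.195. The pawl hangs on the lower, middle, top rung at a rise of nominally 0.042, 0.102, 0.162, each plus the ladder's unmeasured offset (-0.018 to +0.018). Going up, the pawl passes a rung about 0.02 above that rung's seat (0.030 above is surely past).
- pawl: Dark steel gravity pawl between two steel cheeks at the back of the shelf, on a pin along y 57 mm above the shelf's underside (origin on the pin). Its flat nose, 8 mm thick, 16 mm wide, reaches 35 mm backward (+x) over the rung; its round tail weight at the front holds the nose up level. The nose yields a little under load (about 15 N per mm).
- pawl_turn (a joint): Turn of the pawl, rad: 0 when its nose is level (and can hang on a rung beneath), up to about 0.9 as a rung above pushes the nose down while the shelf rises; once past the rung, the tail weight swings it back to 0. Turning it takes under 1 N at the nose.
- cup_bisque: Loose pale cup, 65 mm wide, 67 mm high, standing upright near the stand, nearer the robot than the row at the back; origin under its centre. Leave it alone.
- jar: Loose lidded white glaze jar, 54 mm wide, 62 mm high, standing upright near the stand, nearer the robot than the row at the back; origin under its centre. Leave it alone.
- bowl: Loose small bowl, 124 mm wide, 45 mm high, upright; origin under its centre. Leave it alone.

How it is judged (in metres and radians):
On the way:
1. the shelf has been lifted by more than 100 mm, which is needed to pass the middle rung (value of joint shelf_rise above 0.1 m), for 0.1 s.
At the end, for the whole second after the job is handed in: The shelf is at rest, let go, its weight hanging by the level pawl (turned less than 0.12 rad, bearing more than 2.5 N) on the middle rung: rise between 80 and 124 mm, which only the middle rung gives (value of joint shelf_rise between 0.08 and 0.124 m and value of joint pawl_turn below 0.12 rad and contact force between lift_shelf and stand above 2.5 N and linear speed of lift_shelf below 0.01 m/s); the robot touches nothing.
It fails at once if the pawl is dropped on, pressed on or forced against a rung with more than 22 N (contact force between lift_shelf and stand above 22 N).
It fails at once if the cup is pushed more than 20 mm or tipped (distance of cup_bisque from where it was at the start of the episode above 0.02 m or angle between cup_bisque's own z axis and vertical above 0.3 rad).
It fails at once if the jar is pushed more than 20 mm or tipped (distance of jar from where it was at the start of the episode above 0.02 m or angle between jar's own z axis and vertical above 0.3 rad).
It fails at once if the bowl is pushed more than 20 mm or tipped (distance of bowl from where it was at the start of the episode above 0.02 m or angle between bowl's own z axis and vertical above 0.3 rad).
It also fails if it takes over 48 s, if anything falls off the work surface, if the arm or the gripper's body presses on something with over 40 N, if the wrist force passes 120 N, or if a joint passes its speed limit or range.

## Working session

There is one attempt and no reset: what is moved stays moved. The work goes in short steps, Python scripts to look and compute and a tool call to move; the robot and the scene stay as the last step left them, time stands still between calls to the robot, and variables do not carry over. Pictures are saved under pics/ and viewed, and the job is handed in when it is done.

Besides the shell and the picture viewer there is one more tool, called after ">>>" by a JSON object that holds its "name" and its "arguments". drive_tool: Moves the arm, as the interface text tells. Its arguments: {"type":"object","properties":{"series":{"type":"array"}},"required":["series"]}

```bash
mkdir -p pics
python3 - <<'E'
from rig import *
import cv2,numpy as np
for n in("side","top"):
    im=read_camera(n); cv2.imwrite(f"pics/{n}0.png",cv2.resize(im[:,:,::-1],(768,576),interpolation=cv2.INTER_CUBIC)); cv2.imwrite(f"{n}_raw.png",im[:,:,::-1])
    print(n,camera_params(n))
s=sense(); print(s)
E
```

```text
side {'fov_y': 49.12846097582051, 'cx': 257.850984589405, 'cy': 188.27772412440007, 'R': array([[ 0.98552202, -0.16916002, -0.01145576],
       [-0.11453627, -0.61442067, -0.7806207 ],
       [ 0.12501116,  0.77063099, -0.62490006]]), 't': array([-549.40438727,  133.99427594, 1327.51831972])}
top {'fov_y': 55.202640334456056, 'cx': 254.10818778701775, 'cy': 194.0699121455822, 'R': array([[-0.01337618, -0.99987377, -0.0085746 ],
       [-0.9867863 ,  0.01458495, -0.16136935],
       [ 0.16147404,  0.00630279, -0.98685683]]), 't': array([  12.73843081,  562.12269577, 1177.28894026])}
{'clock': 0.1, 'joints': array([-0.99683206,  0.5017584 , -0.42679516,  1.55131839,  0.22082619,
        1.13827917, -0.21024555]), 'joint_velocities': array([ 0.00098018, -0.00288095, -0.00077769, -0.00247253,  0.00012693,
        0.00231124, -0.00118747]), 'joint_torque': array([-1.10660234e-02, -5.70806229e+01, -5.83837599e+00, -2.81745726e+01,
        1.05478699e-02,  5.61423760e-03, -3.01038153e-05]), 'position': array([198.62864489, 618.27618572, 230.37052301]), 'eef_rot': array([-4.85986799e-01, -3.10346608e+00,  2.63865396e-03]), 'wrist_force': array([ 0.48913153, -0.2269014 ,  0.15288671]), 'wrist_torque': array([ 0.00578727,  0.03568884, -0.02099095]), 'grip_width': 85.54178215382747}
```

View pics/side0.png

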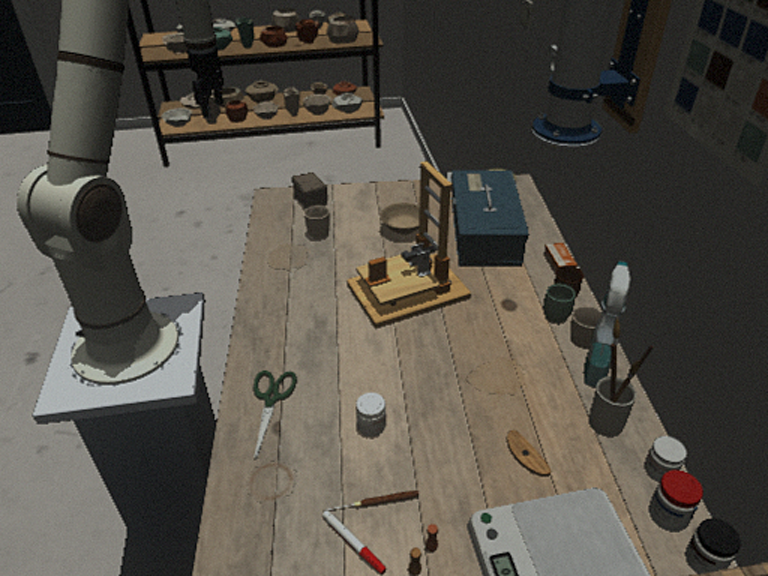

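View pics/top0.png

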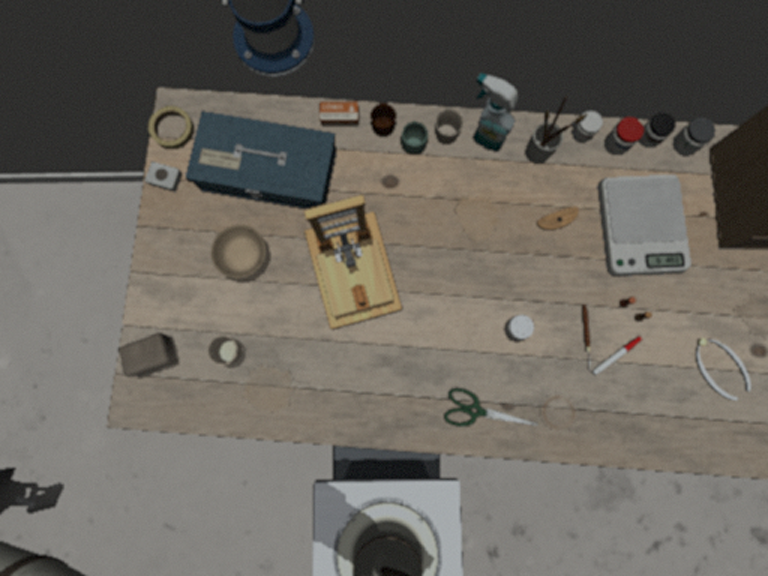

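The top view shows the stand at about (350,265) of 768x576, with the tab at (361,296). The bowl is at (240,253), the cup at (227,351) and the jar at (519,328). I'll enlarge these next.

Run:
```python
import cv2
im=cv2.imread("top_raw.png")[125:225,195:275]; cv2.imwrite("pics/top_c.png",cv2.resize(im,None,fx=6,fy=6,interpolation=cv2.INTER_CUBIC))
im=cv2.imread("side_raw.png")[105:220,225:325]; cv2.imwrite("pics/side_c.png",cv2.resize(im,None,fx=5,fy=5,interpolation=cv2.INTER_CUBIC))
```

```text
(no output)
```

View pics/top_c.png

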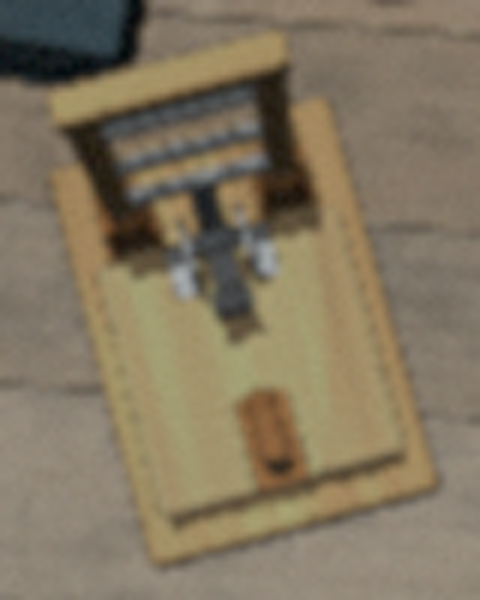

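View pics/side_c.png

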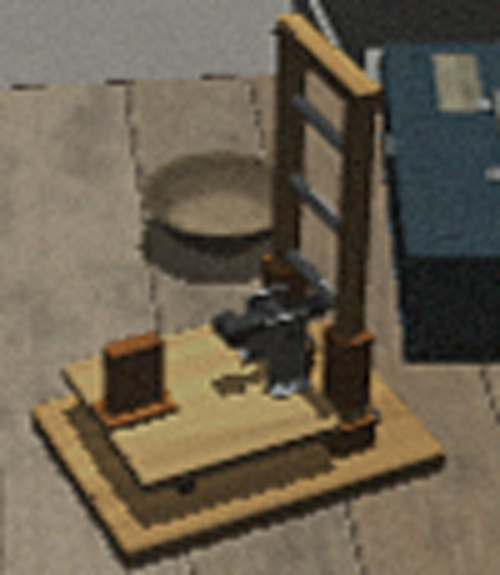

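```bash
cat > h.py <<'E'
from rig import *
import numpy as np,cv2
from scipy.optimize import least_squares
from scipy.spatial.transform import Rotation as Ro
def proj(n,X):
    c=camera_params(n); f=192/np.tan(np.radians(c['fov_y']/2)); p=c['R']@np.asarray(X,float)+c['t']
    return np.array([c['cx']+f*p[0]/p[2],c['cy']+f*p[1]/p[2]])
def W(q,P):
    c,s=np.cos(q[2]),np.sin(q[2]); return [q[0]+c*P[0]-s*P[1],q[1]+s*P[0]+c*P[1],P[2]]
def back(n,uv,z):
    c=camera_params(n); f=192/np.tan(np.radians(c['fov_y']/2))
    d=c['R'].T@np.array([(uv[0]-c['cx'])/f,(uv[1]-c['cy'])/f,1]); o=-c['R'].T@c['t']
    return o+d*(z-o[2])/d[2]
E
python3 - <<'E'
from h import *
T=lambda u,v:(195+u/6,125+v/6)
S=lambda u,v:(225+u/5,105+v/5)
L=[("top",T(155,560),(-120,85,18),0),("top",T(435,481),(-120,-85,18),0),("top",T(328,100),(120,-85,18),0),("top",T(53,173),(120,85,18),0),
("top",T(240,400),(-55,8,115),0),("top",T(287,390),(-55,-8,115),0),("top",T(305,470),(-95,-8,115),0),("top",T(258,486),(-95,8,115),0),
("side",S(33,411),(-120,85,18),0),("side",S(128,550),(-120,-85,18),0),("side",S(443,457),(120,-85,18),0),
("side",S(318,122),(60,0,255),1),("side",S(316,203),(60,0,195),1),("side",S(313,277),(60,0,135),1)]
def r(q):
    return np.concatenate([proj(n,W(q,np.add(P,(0,0,q[3]*m))))-uv for n,uv,P,m in L])
s=least_squares(r,[600,0,0.2,0],loss='soft_l1',x_scale=[10,10,.1,5])
print(s.x); print(s.fun.reshape(-1,2).round(2))
q=s.x
print("tab",W(q,(-75,0,97)))
for n,uv,z in(("cup",(227/1.5,351/1.5),35),("jar",(519/1.5,328/1.5),60),("bowl",(240/1.5,253/1.5),25)):print(n,back("top",uv,z))
st=sense(); R=Ro.from_rotvec(st['eef_rot']).as_matrix(); print(R.round(3))
E
```

```text
[ 6.15868512e+02  6.73619322e+01  2.57633023e-01 -9.64396645e+00]
[[-0.19  2.18]
 [ 1.67  1.89]
 [ 0.65 -0.38]
 [-0.7   0.21]
 [ 1.04 -0.39]
 [-1.89 -0.07]
 [-1.54 -1.28]
 [ 1.36 -2.58]
 [-1.94 -1.19]
 [-1.48  0.77]
 [ 0.47 -1.05]
 [ 0.37 -0.06]
 [ 0.12 -0.16]
 [ 0.11  0.27]]
tab [np.float64(543.3438285094416), np.float64(48.25250135066537), 97]
cup [435.1535137  346.74289373  35.        ]
jar [ 474.54866206 -292.64023163   60.        ]
bowl [658.7926576  326.90752315  25.        ]
[[-0.952  0.306 -0.001]
 [ 0.306  0.952 -0.002]
 [ 0.    -0.002 -1.   ]]
```

```bash
cat >> h.py <<'E'
def overlay(q,rise,name,out,n,x0,y0,w,h,k):
    im=cv2.resize(cv2.imread(name)[y0:y0+h,x0:x0+w],None,fx=k,fy=k,interpolation=cv2.INTER_CUBIC)
    def box(a,b,col):
        c=[(x,y,z) for x in(a[0],b[0]) for y in(a[1],b[1]) for z in(a[2],b[2])]
        for i in range(8):
            for j in range(i):
                if sum(u!=v for u,v in zip(c[i],c[j]))==1:
                    A,B=[tuple(int(round(t)) for t in ((proj(n,W(q,p))+.5-(x0,y0))*k)) for p in(c[i],c[j])]
                    cv2.line(im,A,B,col,1)
    box((-120,-85,0),(120,85,18),(0,0,255))
    box((-95,-8,57+rise),(-55,8,115+rise),(255,0,0))
    for z in(135,195,255): box((60,-45,z+q[3]),(60,45,z+q[3]),(0,255,0))
    box((60,-45,18),(60,45,310+q[3]),(255,255,0))
    cv2.imwrite(out,im)
E
python3 - <<'E'
from h import *
q=[615.9,67.4,.2576,-9.6]
overlay(q,0,"top_raw.png","pics/o1.png","top",195,125,80,100,6)
overlay(q,0,"side_raw.png","pics/o2.png","side",225,105,100,115,5)
E
```

```text
(no output)
```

View pics/o1.png

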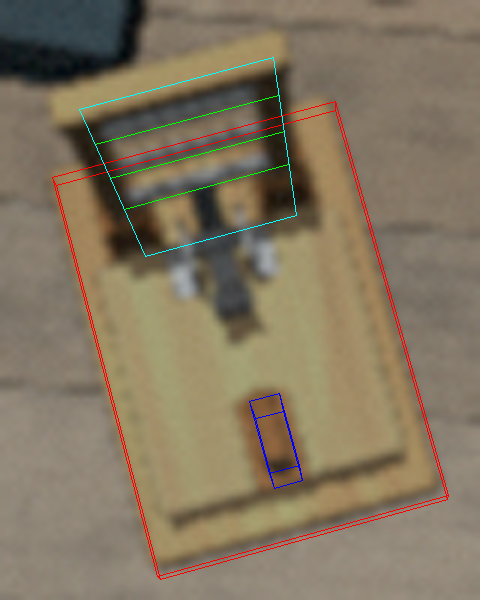

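View pics/o2.png

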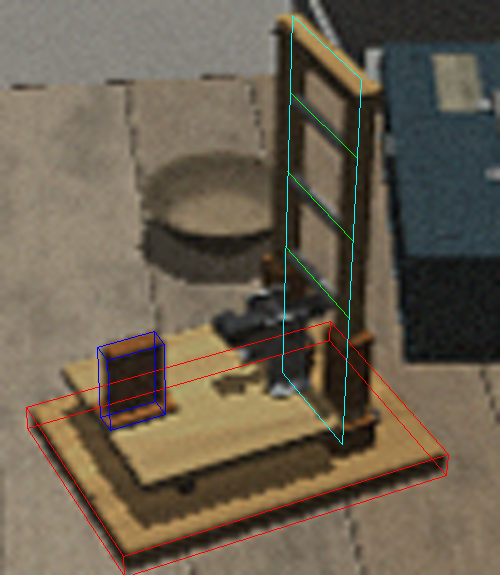

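The overlay agrees to about 2 px. That puts the tab at about (542, 48) with yaw 0.258 rad, and the ladder offset at roughly -10 mm. I'll move above the tab.

>>> {"name": "drive_tool", "arguments": {"series": [[[0, 0, -5], [-0.03, -0.026, 0], 1], [[0, 0, -10], [-0.06, -0.052, 0], 1], [[0, 0, -15], [-0.09, -0.078, 0.01], 1], [[0, 0, -20], [-0.12, -0.105, 0.01], 1], [[0, 0, -25], [-0.15, -0.131, 0.02], 1], [[0, 0, -30], [-0.18, -0.157, 0.02], 1], [[0, 0, -32.6], [-0.21, -0.183, 0.03], 1], [[0, 0, -32.6], [-0.24, -0.21, 0.03], 1], [[0, 0, -32.6], [-0.27, -0.236, 0.04], 1], [[0, 0, -32.6], [-0.3, -0.262, 0.04], 1], [[0, 0, -32.6], [-0.33, -0.288, 0.05], 1], [[0, 0, -32.6], [-0.36, -0.314, 0.05], 1], [[0, 0, -32.6], [-0.39, -0.34, 0.05], 1], [[0, 0, -32.6], [-0.42, -0.367, 0.05], 1], [[0, 0, -32.6], [-0.45, -0.393, 0.05], 1], [[0, 0, -32.6], [-0.48, -0.419, 0.05], 1], [[0, 0, -32.6], [-0.501, -0.4375, 0.05], 1], [[0, 0, -32.6], [-0.501, -0.4375, 0.05], 1], [[0, 0, -32.6], [-0.501, -0.4375, 0.05], 1], [[0, 0, -32.6], [-0.501, -0.4375, 0.05], 1]]}}

```text
clock: 1.77
position: [541.2, 49.1, 180.6]
eef_rot: [0.404, -3.113, 0.001]
wrist_force: [0.2, 0.4, 0.3]
grip_width: 85.3
```

Run:
```python
from h import *
for n in("side","top"):
    im=read_camera(n); cv2.imwrite(f"{n}_1.png",im[:,:,::-1])
im=cv2.imread("side_1.png")[60:220,205:325];a=cv2.resize(im,None,fx=3.3,fy=3.3,interpolation=cv2.INTER_CUBIC)
im=cv2.imread("top_1.png")[125:225,195:275];b=cv2.resize(im,None,fx=5,fy=5,interpolation=cv2.INTER_CUBIC)
o=np.zeros((528,800,3),np.uint8);o[:a.shape[0],:a.shape[1]]=a;o[:500,400:]=b;cv2.imwrite("pics/p1.png",o)
s=sense();R=Ro.from_rotvec(s['eef_rot']).as_matrix();print(s['clock'],s['position'],R.round(3),s['wrist_force'],s['joints'].round(2))
print("shift",R.T@(np.array([542,48.3,78])-s['position']))
```

```text
1.8667 [540.97520947  50.17552925 180.89635468] [[-0.966 -0.258 -0.001]
 [-0.258  0.966 -0.001]
 [ 0.002 -0.001 -1.   ]] [-0.54828289  0.37977663 -0.15308868] [ 0.1   0.35 -0.29  1.87  0.12  0.94  1.58]
shift [ -0.67594282  -2.01397176 102.89662109]
```

View pics/p1.png

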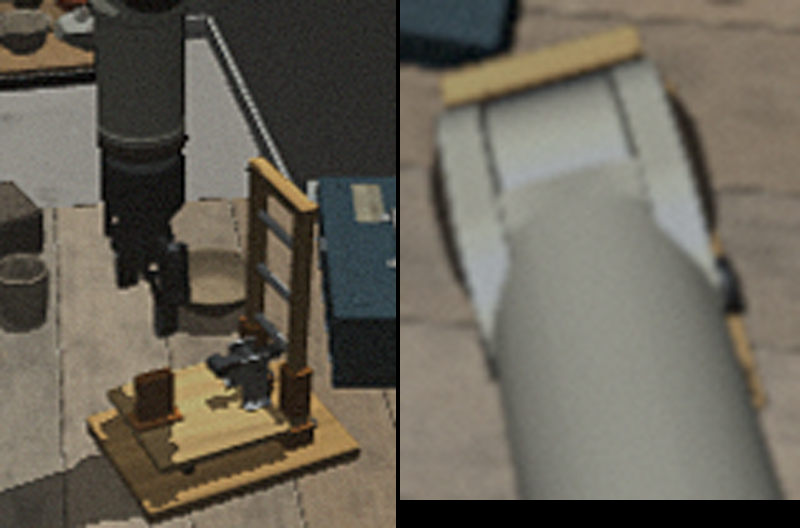

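The fingers straddle the tab, which sits at (155,395) in the left panel, and they stay well clear of the ladder. I'll descend.

>>> {"name": "drive_tool", "arguments": {"series": [[[0, 0, 0], [-0.0005, -0.002, 0.02], 1], [[0, 0, 0], [-0.0005, -0.002, 0.04], 1], [[0, 0, 0], [-0.0005, -0.002, 0.06], 1], [[0, 0, 0], [-0.0005, -0.002, 0.075], 1], [[0, 0, 0], [-0.0005, -0.002, 0.09], 1], [[0, 0, 0], [-0.0005, -0.002, 0.098], 1], [[0, 0, 0], [-0.0005, -0.002, 0.102], 1], [[0, 0, 0], [-0.0005, -0.002, 0.102], 1], [[0, 0, 0], [-0.0005, -0.002, 0.102], 1]]}}

```text
clock: 2.62
position: [542.1, 48.9, 79.4]
eef_rot: [0.41, -3.114, 0.001]
wrist_force: [0.2, -1.1, -0.1]
grip_width: 85.0
```

Run:
```python
from h import *
for n in("side",):
    im=read_camera(n); cv2.imwrite(f"{n}_2.png",im[:,:,::-1])
im=cv2.imread("side_2.png")[100:220,205:325];a=cv2.resize(im,None,fx=5,fy=5,interpolation=cv2.INTER_CUBIC)
cv2.imwrite("pics/p2.png",a)
s=sense();print(s['clock'],s['position'],s['wrist_force'])
```

```text
2.6667 [542.46596084  48.69676636  79.75430015] [ 1.02415794  0.37982179 -0.07876687]
```

View pics/p2.png

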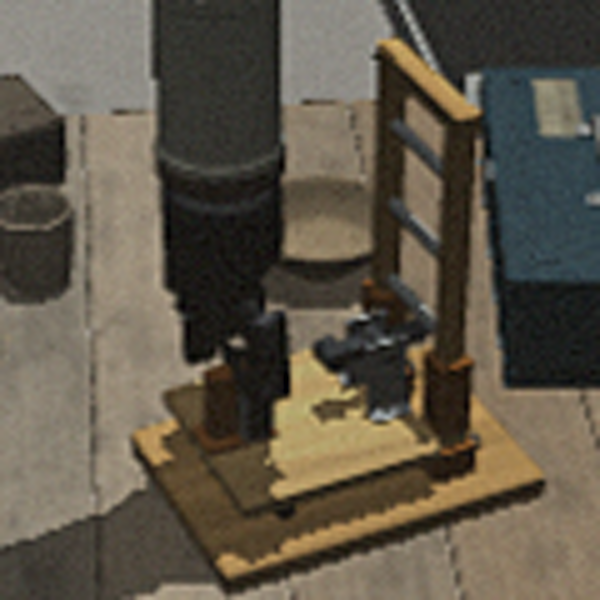

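The near finger at (260,400) stands beside the tab at (220,405), and the far one is behind it. I'll close the fingers.

>>> {"name": "drive_tool", "arguments": {"series": [[[0, 0, 0], [0, 0, 0], 0.5], [[0, 0, 0], [0, 0, 0], 0.3], [[0, 0, 0], [0, 0, 0], 0.2], [[0, 0, 0], [0, 0, 0], 0.1], [[0, 0, 0], [0, 0, 0], 0], [[0, 0, 0], [0, 0, 0], 0], [[0, 0, 0], [0, 0, 0], 0], [[0, 0, 0], [0, 0, 0], 0], [[0, 0, 0], [0, 0, 0], 0], [[0, 0, 0], [0, 0, 0], 0]]}}

```text
clock: 3.5
position: [542.0, 50.7, 80.1]
eef_rot: [0.411, -3.114, -0.002]
wrist_force: [-3.1, 3.7, 3.8]
grip_width: 15.4
```

Gripped at 15.4 mm. I'll start lifting.

>>> {"name": "drive_tool", "arguments": {"series": [[[0, 0, 0], [0, 0, -0.003], 0], [[0, 0, 0], [0, 0, -0.007], 0], [[0, 0, 0], [0, 0, -0.012], 0], [[0, 0, 0], [0, 0, -0.018], 0], [[0, 0, 0], [0, 0, -0.024], 0], [[0, 0, 0], [0, 0, -0.029], 0], [[0, 0, 0], [0, 0, -0.03], 0], [[0, 0, 0], [0, 0, -0.03], 0], [[0, 0, 0], [0, 0, -0.03], 0]]}}

```text
clock: 4.25
position: [542.0, 50.8, 110.2]
eef_rot: [0.411, -3.114, -0.002]
wrist_force: [2.7, 1.7, -7.6]
grip_width: 15.2
```

Run:
```python
from h import *
im=read_camera("side"); cv2.imwrite("side_3.png",im[:,:,::-1])
im=cv2.imread("side_3.png")[100:220,205:325];a=cv2.resize(im,None,fx=5,fy=5,interpolation=cv2.INTER_CUBIC)
cv2.imwrite("pics/p3.png",a)
for i in range(1):
    s=sense();print(s['clock'],s['position'],s['wrist_force'],s['wrist_torque'],s['grip_width'])
```

```text
4.3 [541.97779793  50.67927119 110.10503895] [ 3.324131    1.92281996 -7.24654631] [ 0.3296747  -0.55923087 -0.07907275] 15.398787668304877
```

View pics/p3.png

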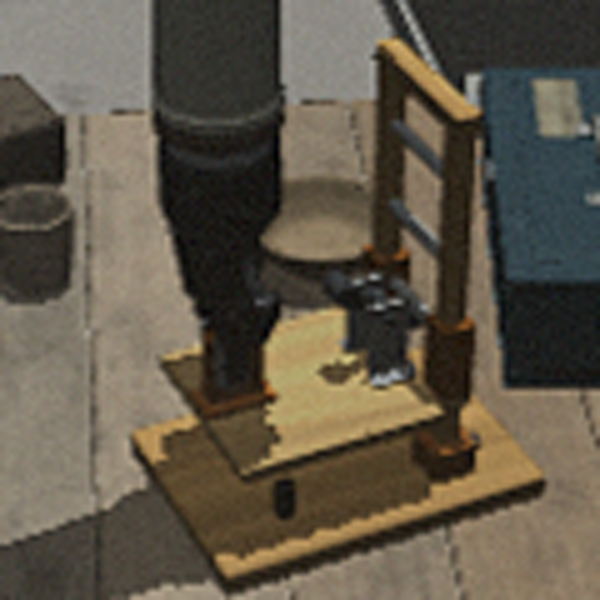

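The shelf is lifted by about 30 mm and bears roughly 7.4 N on the wrist. I'll continue to a rise of about 128 mm.

>>> {"name": "drive_tool", "arguments": {"series": [[[0, 0, 0], [0, 0, -0.003], 0], [[0, 0, 0], [0, 0, -0.008], 0], [[0, 0, 0], [0, 0, -0.014], 0], [[0, 0, 0], [0, 0, -0.02], 0], [[0, 0, 0], [0, 0, -0.026], 0], [[0, 0, 0], [0, 0, -0.032], 0], [[0, 0, 0], [0, 0, -0.038], 0], [[0, 0, 0], [0, 0, -0.044], 0], [[0, 0, 0], [0, 0, -0.05], 0], [[0, 0, 0], [0, 0, -0.056], 0], [[0, 0, 0], [0, 0, -0.062], 0], [[0, 0, 0], [0, 0, -0.068], 0], [[0, 0, 0], [0, 0, -0.074], 0], [[0, 0, 0], [0, 0, -0.08], 0], [[0, 0, 0], [0, 0, -0.086], 0], [[0, 0, 0], [0, 0, -0.091], 0], [[0, 0, 0], [0, 0, -0.095], 0], [[0, 0, 0], [0, 0, -0.098], 0], [[0, 0, 0], [0, 0, -0.098], 0], [[0, 0, 0], [0, 0, -0.098], 0]]}}

```text
clock: 5.97
position: [541.9, 50.7, 208.2]
eef_rot: [0.411, -3.114, -0.002]
wrist_force: [2.9, 3.0, -6.9]
grip_width: 15.3
```

Run:
```python
from h import *
im=read_camera("side"); cv2.imwrite("side_4.png",im[:,:,::-1])
im=cv2.imread("side_4.png")[95:215,205:325];a=cv2.resize(im,None,fx=5,fy=5,interpolation=cv2.INTER_CUBIC)
cv2.imwrite("pics/p4.png",a)
for i in range(1):
    s=sense();print(s['clock'],s['position'],s['wrist_force'],s['wrist_torque'],s['grip_width'])
```

```text
6.0167 [541.96548593  50.71647266 208.01144389] [ 3.19931867  2.43218934 -7.15618659] [ 0.43129777 -0.58214328 -0.13875939] 15.207643521279538
```

View pics/p4.png

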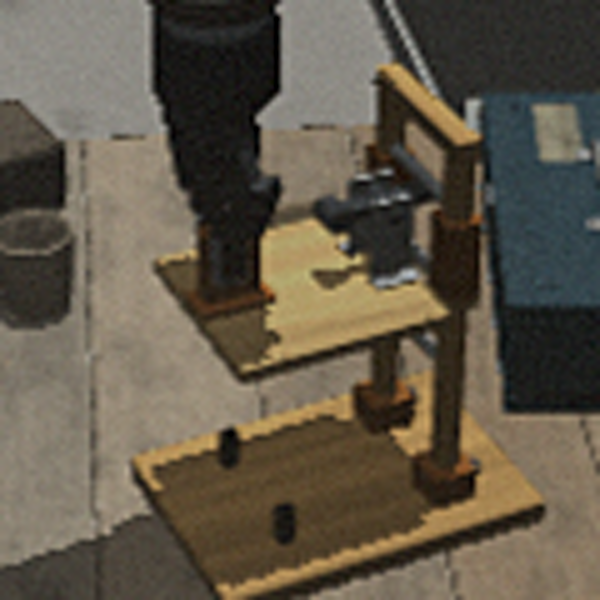

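The pawl is level again: its tail is at (330,210), and its nose is below the top rung and above the middle one. I expect the seat at TCP z of about 172, so I'll lower slowly to about 181.

>>> {"name": "drive_tool", "arguments": {"series": [[[0, 0, 0], [0, 0, 0.003], 0], [[0, 0, 0], [0, 0, 0.007], 0], [[0, 0, 0], [0, 0, 0.011], 0], [[0, 0, 0], [0, 0, 0.015], 0], [[0, 0, 0], [0, 0, 0.018], 0], [[0, 0, 0], [0, 0, 0.02], 0], [[0, 0, 0], [0, 0, 0.022], 0], [[0, 0, 0], [0, 0, 0.023], 0], [[0, 0, 0], [0, 0, 0.023], 0], [[0, 0, 0], [0, 0, 0.023], 0]]}}

```text
clock: 6.85
position: [542.0, 50.7, 185.0]
eef_rot: [0.411, -3.114, -0.002]
wrist_force: [3.4, 2.0, -8.3]
grip_width: 15.5
```

Run:
```python
from h import *
im=read_camera("side"); cv2.imwrite("side_5.png",im[:,:,::-1])
im=cv2.imread("side_5.png")[95:215,205:325];a=cv2.resize(im,None,fx=5,fy=5,interpolation=cv2.INTER_CUBIC)
cv2.imwrite("pics/p5.png",a)
for i in range(1):
    s=sense();print(s['clock'],s['position'],s['wrist_force'],s['wrist_torque'],s['grip_width'])
```

```text
6.9 [541.97775349  50.72915937 185.0532648 ] [ 3.45925663  3.22181682 -7.67505536] [ 0.47414496 -0.65068459 -0.05320022] 15.344581740319962
```

View pics/p5.png

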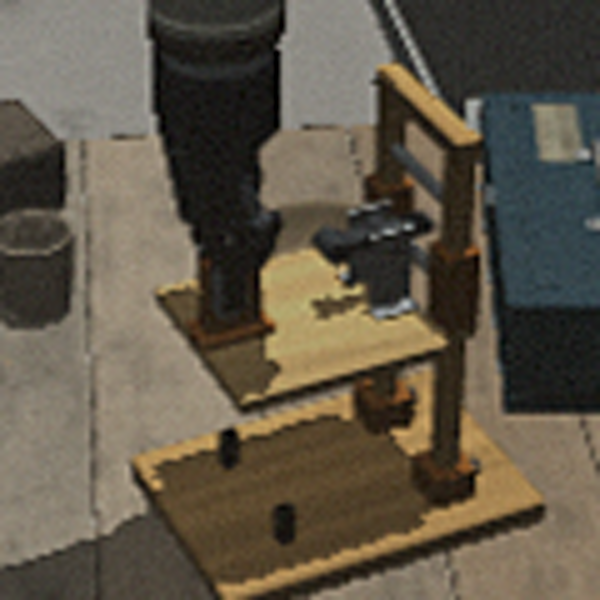

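The pawl is level, with the nose at (425,225) clearly above the middle rung at (420,257). I'll go down in small steps and watch the force.

>>> {"name": "drive_tool", "arguments": {"series": [[[0, 0, 0], [0, 0, 0.0005], 0], [[0, 0, 0], [0, 0, 0.001], 0], [[0, 0, 0], [0, 0, 0.0015], 0], [[0, 0, 0], [0, 0, 0.002], 0], [[0, 0, 0], [0, 0, 0.0025], 0], [[0, 0, 0], [0, 0, 0.003], 0], [[0, 0, 0], [0, 0, 0.003], 0]]}}

```text
clock: 7.48
position: [542.0, 50.7, 181.9]
eef_rot: [0.411, -3.114, -0.002]
wrist_force: [3.2, 2.9, -8.4]
grip_width: 15.2
```

>>> {"name": "drive_tool", "arguments": {"series": [[[0, 0, 0], [0, 0, 0.0005], 0], [[0, 0, 0], [0, 0, 0.001], 0], [[0, 0, 0], [0, 0, 0.0015], 0], [[0, 0, 0], [0, 0, 0.0015], 0]]}}

```text
clock: 7.82
position: [541.9, 50.7, 180.3]
eef_rot: [0.411, -3.114, -0.002]
wrist_force: [2.8, 2.1, -7.5]
grip_width: 14.9
```

>>> {"name": "drive_tool", "arguments": {"series": [[[0, 0, 0], [0, 0, 0.0004], 0], [[0, 0, 0], [0, 0, 0.0008], 0], [[0, 0, 0], [0, 0, 0.0008], 0]]}}

```text
clock: 8.07
position: [542.0, 50.7, 179.4]
eef_rot: [0.411, -3.114, -0.002]
wrist_force: [2.9, 2.1, -6.9]
grip_width: 15.4
```

>>> {"name": "drive_tool", "arguments": {"series": [[[0, 0, 0], [0, 0, 0.0004], 0], [[0, 0, 0], [0, 0, 0.0008], 0], [[0, 0, 0], [0, 0, 0.0008], 0]]}}

```text
clock: 8.32
position: [541.9, 50.7, 178.5]
eef_rot: [0.411, -3.114, -0.002]
wrist_force: [3.0, 1.8, -7.3]
grip_width: 15.2
```

>>> {"name": "drive_tool", "arguments": {"series": [[[0, 0, 0], [0, 0, 0.0004], 0], [[0, 0, 0], [0, 0, 0.0008], 0], [[0, 0, 0], [0, 0, 0.0008], 0]]}}

```text
clock: 8.57
position: [542.0, 50.7, 177.7]
eef_rot: [0.411, -3.114, -0.002]
wrist_force: [3.6, 2.9, -7.5]
grip_width: 15.0
```

>>> {"name": "drive_tool", "arguments": {"series": [[[0, 0, 0], [0, 0, 0.0004], 0], [[0, 0, 0], [0, 0, 0.0008], 0], [[0, 0, 0], [0, 0, 0.0008], 0]]}}

```text
clock: 8.82
position: [542.0, 50.7, 176.7]
eef_rot: [0.411, -3.114, -0.002]
wrist_force: [2.8, 2.0, -8.1]
grip_width: 15.0
```

>>> {"name": "drive_tool", "arguments": {"series": [[[0, 0, 0], [0, 0, 0.0004], 0], [[0, 0, 0], [0, 0, 0.0008], 0], [[0, 0, 0], [0, 0, 0.0008], 0]]}}

```text
clock: 9.07
position: [542.0, 50.7, 175.9]
eef_rot: [0.411, -3.114, -0.002]
wrist_force: [4.2, 2.2, -7.4]
grip_width: 15.4
```

>>> {"name": "drive_tool", "arguments": {"series": [[[0, 0, 0], [0, 0, 0.0004], 0], [[0, 0, 0], [0, 0, 0.0008], 0], [[0, 0, 0], [0, 0, 0.0008], 0]]}}

```text
clock: 9.32
position: [541.9, 50.7, 175.0]
eef_rot: [0.411, -3.114, -0.002]
wrist_force: [3.6, 2.4, -7.8]
grip_width: 15.2
```

>>> {"name": "drive_tool", "arguments": {"series": [[[0, 0, 0], [0, 0, 0.0004], 0], [[0, 0, 0], [0, 0, 0.0008], 0], [[0, 0, 0], [0, 0, 0.0008], 0]]}}

```text
clock: 9.57
position: [542.0, 50.7, 174.1]
eef_rot: [0.411, -3.114, -0.002]
wrist_force: [3.1, 1.9, -8.0]
grip_width: 15.3
```

>>> {"name": "drive_tool", "arguments": {"series": [[[0, 0, 0], [0, 0, 0.0004], 0], [[0, 0, 0], [0, 0, 0.0008], 0], [[0, 0, 0], [0, 0, 0.0008], 0]]}}

```text
clock: 9.82
position: [541.9, 50.7, 173.2]
eef_rot: [0.411, -3.114, -0.002]
wrist_force: [2.8, 2.7, -6.8]
grip_width: 15.4
```

>>> {"name": "drive_tool", "arguments": {"series": [[[0, 0, 0], [0, 0, 0.0004], 0], [[0, 0, 0], [0, 0, 0.0008], 0], [[0, 0, 0], [0, 0, 0.0008], 0]]}}

```text
clock: 10.07
position: [542.0, 50.7, 172.3]
eef_rot: [0.411, -3.114, -0.002]
wrist_force: [3.1, 2.1, -7.7]
grip_width: 15.3
```

>>> {"name": "drive_tool", "arguments": {"series": [[[0, 0, 0], [0, 0, 0.0004], 0], [[0, 0, 0], [0, 0, 0.0008], 0], [[0, 0, 0], [0, 0, 0.0008], 0]]}}

```text
clock: 10.32
position: [542.0, 50.7, 171.4]
eef_rot: [0.411, -3.114, -0.002]
wrist_force: [3.2, 2.8, -7.5]
grip_width: 15.1
```

>>> {"name": "drive_tool", "arguments": {"series": [[[0, 0, 0], [0, 0, 0.0004], 0], [[0, 0, 0], [0, 0, 0.0008], 0], [[0, 0, 0], [0, 0, 0.0008], 0]]}}

```text
clock: 10.57
position: [542.0, 50.7, 170.5]
eef_rot: [0.411, -3.114, -0.002]
wrist_force: [3.2, 2.6, -7.6]
grip_width: 15.4
```

>>> {"name": "drive_tool", "arguments": {"series": [[[0, 0, 0], [0, 0, 0.0004], 0], [[0, 0, 0], [0, 0, 0.0008], 0], [[0, 0, 0], [0, 0, 0.0008], 0]]}}

```text
clock: 10.82
position: [542.0, 50.7, 169.6]
eef_rot: [0.411, -3.114, -0.002]
wrist_force: [3.7, 2.6, -7.6]
grip_width: 15.1
```

Run:
```python
from h import *
im=read_camera("side"); cv2.imwrite("side_6.png",im[:,:,::-1])
im=cv2.imread("side_6.png")[95:215,205:325];a=cv2.resize(im,None,fx=5,fy=5,interpolation=cv2.INTER_CUBIC)
cv2.imwrite("pics/p6.png",a)
s=sense();print(s['clock'],s['position'],s['wrist_force'],s['wrist_torque'],s['grip_width'])
```

```text
10.8667 [541.95436277  50.74557224 169.61983023] [ 2.71575294  3.08992386 -7.55017936] [ 0.39740637 -0.70300202 -0.10070748] 15.537796812981197
```

View pics/p6.png

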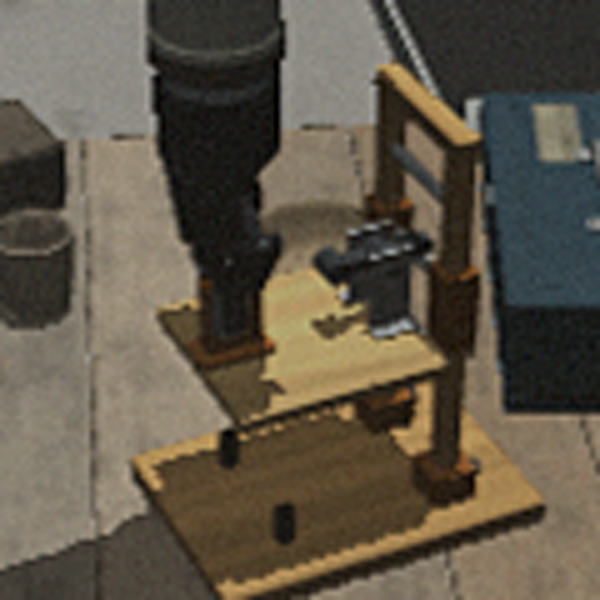

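The pawl is still level at (430,240), and the end of the middle rung shows just below it at (430,262). I'll continue.

>>> {"name": "drive_tool", "arguments": {"series": [[[0, 0, 0], [0, 0, 0.0004], 0], [[0, 0, 0], [0, 0, 0.0008], 0], [[0, 0, 0], [0, 0, 0.0008], 0]]}}

```text
clock: 11.12
position: [541.9, 50.7, 168.7]
eef_rot: [0.412, -3.114, -0.002]
wrist_force: [3.3, 2.5, -8.4]
grip_width: 15.1
```

>>> {"name": "drive_tool", "arguments": {"series": [[[0, 0, 0], [0, 0, 0.0004], 0], [[0, 0, 0], [0, 0, 0.0008], 0], [[0, 0, 0], [0, 0, 0.0008], 0]]}}

```text
clock: 11.37
position: [542.0, 50.7, 167.9]
eef_rot: [0.411, -3.114, -0.002]
wrist_force: [2.6, 2.0, -7.3]
grip_width: 15.3
```

>>> {"name": "drive_tool", "arguments": {"series": [[[0, 0, 0], [0, 0, 0.0004], 0], [[0, 0, 0], [0, 0, 0.0008], 0], [[0, 0, 0], [0, 0, 0.0008], 0]]}}

```text
clock: 11.62
position: [542.0, 50.7, 167.6]
eef_rot: [0.411, -3.114, -0.002]
wrist_force: [-0.3, 3.1, -1.7]
grip_width: 15.5
```

Contact: the wrist load fell from 7.5 to 1.7 N at a rise of about 87.5 mm, so the rung now carries nearly all the weight. I'll take a quick look before releasing.

Run:
```python
from h import *
im=read_camera("side"); cv2.imwrite("side_7.png",im[:,:,::-1])
im=cv2.imread("side_7.png")[95:215,205:325];a=cv2.resize(im,None,fx=5,fy=5,interpolation=cv2.INTER_CUBIC)
cv2.imwrite("pics/p7.png",a)
s=sense();print(s['clock'],s['position'],s['wrist_force'],s['wrist_torque'],s['grip_width'])
```

```text
11.6667 [541.96676114  50.7288972  167.63635643] [0.85697755 2.03375392 0.0771043 ] [ 0.36280074  0.02222821 -0.12967474] 15.124728637172105
```

View pics/p7.png

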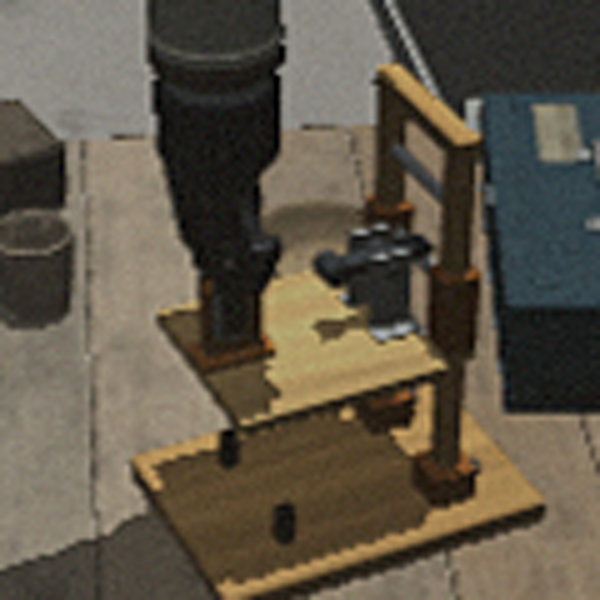

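The pawl is level, with its nose on the middle rung at about (430,247), and the wrist load is about 0. I'll release gently.

>>> {"name": "drive_tool", "arguments": {"series": [[[0, 0, 0], [0, 0, 0], 0.1], [[0, 0, 0], [0, 0, 0], 0.2], [[0, 0, 0], [0, 0, 0], 0.3], [[0, 0, 0], [0, 0, 0], 0.4], [[0, 0, 0], [0, 0, 0], 0.6], [[0, 0, 0], [0, 0, 0], 0.8], [[0, 0, 0], [0, 0, 0], 0.8], [[0, 0, 0], [0, 0, 0], 0.8], [[0, 0, 0], [0, 0, 0], 0.8]]}}

```text
clock: 12.42
position: [542.0, 50.7, 167.7]
eef_rot: [0.411, -3.114, -0.002]
wrist_force: [0.3, -0.6, -0.2]
grip_width: 68.1
```

Run:
```python
from h import *
im=read_camera("side"); cv2.imwrite("side_8.png",im[:,:,::-1])
im=cv2.imread("side_8.png")[95:215,205:325];a=cv2.resize(im,None,fx=5,fy=5,interpolation=cv2.INTER_CUBIC)
cv2.imwrite("pics/p8.png",a)
s=sense();print(s['clock'],s['position'],s['wrist_force'],s['wrist_torque'],s['grip_width'])
```

```text
12.4667 [541.92865198  50.6990537  167.63479539] [-0.28770355  0.33194619 -0.06347557] [ 0.01436874 -0.0122187   0.00679935] 68.25234410027153
```

View pics/p8.png

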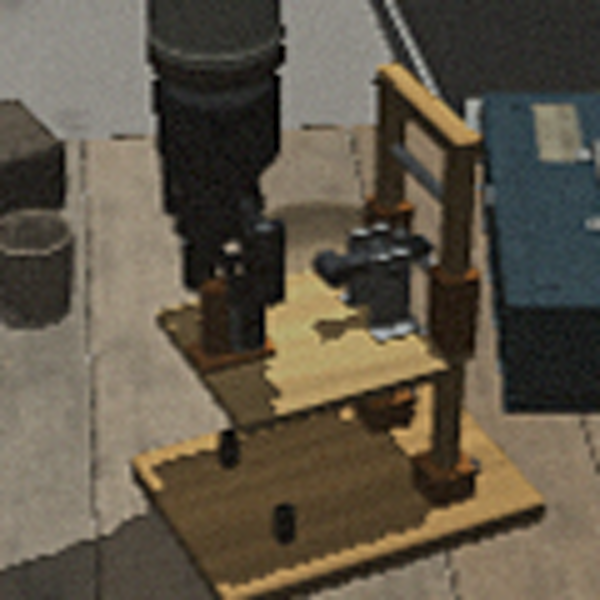

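The shelf stays hanging, the pawl is level at (385,245), and the fingers are open. I'll retreat straight up.

>>> {"name": "drive_tool", "arguments": {"series": [[[0, 0, 0], [0, 0, -0.01], 0.8], [[0, 0, 0], [0, 0, -0.025], 0.8], [[0, 0, 0], [0, 0, -0.045], 0.8], [[0, 0, 0], [0, 0, -0.065], 0.8], [[0, 0, 0], [0, 0, -0.085], 0.8], [[0, 0, 0], [0, 0, -0.1], 0.8], [[0, 0, 0], [0, 0, -0.1], 0.8], [[0, 0, 0], [0, 0, -0.1], 0.8], [[0, 0, 0], [0, 0, -0.1], 0.8]]}}

```text
clock: 13.22
position: [541.6, 50.5, 267.3]
eef_rot: [0.411, -3.113, -0.002]
wrist_force: [0.3, -0.4, -0.4]
grip_width: 68.3
```

Run:
```python
from h import *
im=read_camera("side"); cv2.imwrite("side_9.png",im[:,:,::-1])
a=cv2.resize(im[60:220,180:340,::-1],None,fx=3.7,fy=3.7,interpolation=cv2.INTER_CUBIC)
cv2.imwrite("pics/p9.png",a)
s=sense();print(s['clock'],s['position'],s['wrist_force'])
```

```text
13.2667 [541.29461007  50.45261856 266.77059911] [ 0.33541929  0.27918966 -1.54251671]
```

View pics/p9.png

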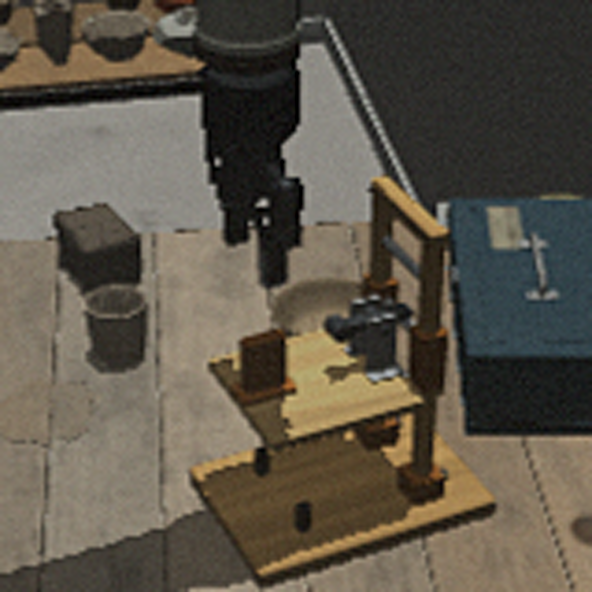

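The gripper is clear above the tab, the shelf hangs level, and the cup and bowl haven't moved. I'll hand in.

```bash
python3 -c "
from rig import *
print(hand_in())"
```

```text
the job is handed in; nothing more can be done
None
```

The shelf is hanging by its level pawl on the middle rung, and I handed the job in at about 13.3 s; no verdict is reported.

- **Lift:** I pinched the tab and raised the shelf about 128 mm. The pawl clicked past the middle rung and swung back level, staying below the top one.
- **Lowering:** I came down in steps of about 0.8 mm until contact at a rise of about 87.5 mm. The load on the wrist went from about 7.5 N to about 0 there, so roughly the shelf's own weight was on the rung, well under 20 N.
- **Release:** I opened the fingers slowly and backed straight up. The shelf did not move visibly, and the last picture shows the gripper about 100 mm above its grip position, touching nothing.
- **Cup, jar and bowl:** The cup and bowl stand where they were in the last picture. The jar was outside that crop and I did not check it again, but the arm never went near it.

**Disagreements:**
- **Ladder height:** My camera estimate of the ladder's height offset was about -10 mm, but by feel it was about -14.5 mm.
- **Foot-board outline:** My drawn outline of the foot board was off by about 2 px in the pictures.

The contact was found by force, so neither affected the result.

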